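Clamp a chromatography column with the square driver and tug-test it

TASK

The steel chromatography column lies loose in the leaning clamp. Take the red-handled square driver from its wooden block, seat it squarely, in line with the tilted clamp screw, before you turn anything, then turn the screw clockwise to its stop and stand the driver back in the hole it came from. Then grip the column by one end and tug it lengthwise with about 10 N to prove that it is held, let go, and leave the other things on the bench alone.

Things in the scene. Friction and masses are not known exactly. Their poses are not given: they have to be found in the camera images.
- driver: Square driver, loose, 156 mm long, 0.22 kg, standing upright in the block, turned at random. Round red handle 32 mm thick from 78 to 156 mm above the origin, with black ribs; below it a steel shank 15 mm thick ending in a 12.7 mm square, 24 mm long with a 2 mm bevelled tip. Origin: centre of the tip's end face; z from tip to handle; x and y normal to the square's flats.
- driver_tip (a point): Centre of the end face of the driver's square tip (same point and axes as driver).
- driver_block: Fixed light wooden tool block, 56 x 110 x 80 mm (x, y, z); origin at the centre of its underside. The driver's round hole, 20 mm wide with a 3 mm bevel, goes through it at x 0, y +27 mm; a thinner 13 mm hole at y -30 mm stays empty.
- block_hole (a point): Centre of the mouth of the driver's hole, on the block's top, 80 mm above the bench. The handle's underside rests on this top; the stored driver's origin lies 78 mm below this point.
- column_stand: Fixed stand of the clamp: grey base plate 12 mm thick from x -95 to +75, y -65 to +65 mm; origin at its underside. A post leans 30 degrees towards the stand's -x (the robot) and carries on a round rubber mount the aluminium clamp head: a V cradle along y and across it a bridge 34 mm wide (y), 74 mm long, with the clamp screw's square head on top. The cradle block is 58 mm wide (y).
- clamp_head (a joint): Shift (m) of the whole clamp head, with cradle, bridge and screw, on its rubber mount along the stand's y. 0 at rest; the rubber springs back with 4 N per mm, so a 10 N tug on the clamped column shifts it 2.5 mm; travel 8 mm either way.
- clamp_screw (a joint): Angle of the clamp screw (rad): starts loose at 0 to 0.2, grows as it is turned clockwise seen from its head, stop at 1.2. Steep thread, 2.2 mm inward per rad. Turning takes 0.12 N m against friction, which holds it where it is left, and up to 0.07 N m more as its sprung pad clamps the column, with about 28 N when home.
- screw_recess (a point): Centre of the floor of the square recess in the screw's steel head (34 mm square); moves and turns with the screw. z: the screw's axis, out of the recess, 30 degrees from vertical towards the stand's -x. Recess 14.6 mm square, 15 mm deep, with a 3 mm bevel; x and y normal to its sides. At angle 0 it lies at x -21, y 0, z +140 mm in the stand's frame.
- column: Steel column, loose, 200 mm long, 0.25 to 0.5 kg, lying level in the cradle: tube 24 mm thick with a ringed end nut, 30 mm thick and 30 mm long, at each end (62 to 92 mm from the middle) and a blue plug 12 mm thick at each tip. Origin at its middle on its axis, y along it; at rest the axis is 95 mm above the bench, at x +5 mm in the stand's frame.
- wash_bottle: Bystander: white wash bottle with red cap and spout, 64 x 92 x 168 mm, origin at the centre of its underside.
- amber_bottle: Bystander: amber bottle with black cap, 56 mm in diameter, 120 mm high, origin at the centre of its underside.
- fitting_case: Bystander: white box with orange lid, 100 x 68 x 28 mm, origin at the centre of its underside.
- bench_timer: Bystander: white timer with coloured keys, 70 x 64 x 20 mm, origin at the centre of its underside.

How it is judged:
By the outcome, as a careful person would: the job done as asked, in the order asked, and still so for the second after the job is handed in, with the robot touching nothing.
It also fails if it takes over 67 s, if anything falls off the work surface, if the arm or the gripper's body presses on something with over 40 N, if the wrist force passes 120 N, or if a joint passes its speed limit or range.

ROBOT

A 6-joint arm with a two-finger parallel gripper is mounted at the origin on a cart in front of the work surface, level with it; the furniture and walls round the work are solid. World frame = base frame: x ahead of the robot, y to its left, z up, the work surface at z = 0. Lengths are in m, angles in rad, forces in N, time in s.
With the tool pointing down it reaches from about 0.3 to 0.775 m from the base axis. Payload 14.6 kg.
Tool frame: the origin (TCP) lies between the finger pads; the fingertips stand ctrl.tip_extent ahead of it and the grasp point (between the pads) lies 3 mm ahead of it (ctrl.tip_extent is the distance from the TCP to the fingertips, in m); z points along the fingers, y is the line along which they close (so a half turn about z gives the same grasp; the last joint's range is limited). The gripper opens to 94 mm and grips with 3 to 60 N. Pads are 16 mm wide; open, the fingers measure 119 mm over their backs; the gripper's body (75 mm by 177 mm) begins 78 mm behind the grasp point.
Start: joints at [1.227, 0.3, 1.521, -0, 1.321, -0.067], TCP at [0.15, 0.529, 0.227] pointing down, gripper open.
Joint ranges: [-3.03, 3.03], [-0.79, 2.21], [0.23, 2.52], [-1.04, 4.18], [0, 3.07], [-2.55, 2.55]. Speed limits (rad/s): [2.22, 2.22, 2.57, 3.14, 3.14, 3.14].

INTERFACE

Orientations are given as [roll, pitch, yaw] about the fixed x, y, z axes, in that order (R = Rz(yaw) Ry(pitch) Rx(roll)).
In Python, from station import ctrl gives the robot as it stands.
- The arm moves only by the shell command python3 shift.py 'ROWS' [OPENING] [FORCE]. ROWS is a JSON list of rows, 1 to 10 of them, each of 6 numbers: dx, dy, dz in m, then a rotation vector rx, ry, rz in rad; each row shifts and turns the commanded pose from where the row before left it, along the tool's axes as they then stand; what a row does not reach is not made up. A row lasts 1/10 s, in which the tool goes at most 0.05 m and 0.15 rad, less where a joint would pass 70% of its speed; a pose out of reach is approached as far as the arm can. OPENING is the finger opening in m, set as the command begins (- or left out keeps the last). The fingers move at their own pace and stop on an object; FORCE is the grip in N (left out, the last holds). Time passes only in rows, so rows that do not move let the fingers close. It prints the time, the measured TCP pose, the force, the opening and the grip force at its end. Input that does not fit is refused with a message, and nothing moves.
- ctrl.get_obs(): the state, without advancing time (a new reading comes with each control period).
- ctrl.camera(name): name is "side" or "top"; returns a dict with "pixels" (420x560x3 uint8, blue, green, red), "fx", "fy", "cx", "cy" (pixels), "k1" (the pictures are not rectified: a ray, as slopes to the right and down, at radius r is drawn at 1 + k1 r^2 times it, then the intrinsics apply), "extrinsics" (4x4, takes a point from camera to world coordinates). Camera axes: x right, y up, looking along -z (the intrinsics and any distortion apply to the point x, -y, -z); pixel columns grow to the right and rows downward; lengths in m; the calibration is good to about 2 mm. A picture is of the moment at which its call begins. There is no depth.
- ctrl.hand_in(): hands the job in; it is judged then, once.
The state is a dict: "time_s": time; "qpos": joint angles; "joint_vel": joint speeds; "tau": joint torques, N m; "ee_pos": TCP position; "eef_rot": TCP orientation; "force": force on the tool from outside, world axes, zero at the start; "moment": the same for the moment, N m; "grip_width": finger opening in m; "grip_force": force on a finger pad.
Only numpy, scipy, OpenCV 4.12 (cv2) and the standard library are available. Lean on these libraries where they do the work, as an engineer would, in place of code of your own. Each camera call takes 0.05 s, during which the arm holds its last target. There are 200 camera calls.

## Working session

There is one attempt and no reset: what is moved stays moved. The work goes in short steps, Python scripts to look and compute and a shell command to move; the robot and the scene stay as the last step left them, time stands still between calls to the robot, and variables do not carry over. Pictures are saved under pics/ and viewed, at most 10 in all, crops included, and the job is handed in when it is done.

```bash
ls; mkdir -p pics; cat > h.py <<'E'
import numpy as np, cv2
from station import ctrl
from scipy.spatial.transform import Rotation as R
def snap(n,f):
    c=ctrl.camera(n); cv2.imwrite(f,c["pixels"]); np.savez(f[:-4]+".npz",**c); return c
def ray(c,u,v):
    K=np.array([[c["fx"],0,c["cx"]],[0,c["fy"],c["cy"]],[0,0,1.]])
    p=np.array([(u-c["cx"])/c["fx"],(v-c["cy"])/c["fy"]]); q=p.copy()
    for _ in range(30): q=p/(1+c["k1"]*(q@q))
    E=np.array(c["extrinsics"]); d=E[:3,:3]@np.array([q[0],-q[1],-1]); return E[:3,3],d/np.linalg.norm(d)
def proj(c,P):
    E=np.array(c["extrinsics"]); p=E[:3,:3].T@(np.array(P)-E[:3,3]); q=np.array([p[0],-p[1]])/-p[2]
    q=q*(1+c["k1"]*(q@q)); return np.array([c["fx"]*q[0]+c["cx"],c["fy"]*q[1]+c["cy"]])
def tri(a,pa,b,pb):
    o1,d1=ray(a,*pa);o2,d2=ray(b,*pb)
    t=np.linalg.lstsq(np.c_[d1,-d2],o2-o1,rcond=None)[0]
    x,y=o1+t[0]*d1,o2+t[1]*d2; return (x+y)/2,np.linalg.norm(x-y)
def onz(c,u,v,z):
    o,d=ray(c,u,v); return o+d*(z-o[2])/d[2]
E
python3 - <<'E'
from h import *
for n in("side","top"):
    c=snap(n,f"pics/{n}0.png"); print(n,c["fx"],c["cx"],c["cy"],c["k1"],np.round(c["extrinsics"],3).tolist())
o=ctrl.get_obs(); print({k:np.round(v,4) for k,v in o.items()}, ctrl.tip_extent)
E
```

```text
pics
shift.py
station.py
side 463.7564897530951 281.4578879829104 212.25436089316327 -0.13269039580807554 [[-0.976, 0.094, -0.199, 0.389], [-0.218, -0.515, 0.829, 0.836], [-0.025, 0.852, 0.522, 0.714], [0.0, 0.0, 0.0, 1.0]]
top 500.2879219346665 282.79348116676647 203.80254931358792 -0.18101531077358182 [[0.015, 0.984, -0.177, 0.352], [-1.0, 0.015, -0.0, -0.098], [0.002, 0.177, 0.984, 1.624], [0.0, 0.0, 0.0, 1.0]]
{'time_s': np.float64(0.1), 'qpos': array([ 1.2274,  0.3004,  1.5215, -0.    ,  1.3207, -0.0666]), 'joint_vel': array([ 0.0016, -0.0013, -0.0018,  0.0015, -0.0017, -0.0007]), 'tau': array([ 2.00000e-04, -5.32650e+01, -3.53278e+01,  7.09000e-02,
        2.36000e-02, -0.00000e+00]), 'ee_pos': array([0.1502, 0.5289, 0.227 ]), 'eef_rot': array([-3.1406, -0.    ,  2.8648]), 'force': array([-0.1872,  0.1066, -0.2903]), 'moment': array([ 0.0075, -0.0228, -0.0407]), 'grip_force': np.float64(0.0), 'grip_width': np.float64(0.094)} 0.022
```

View pics/side0.png

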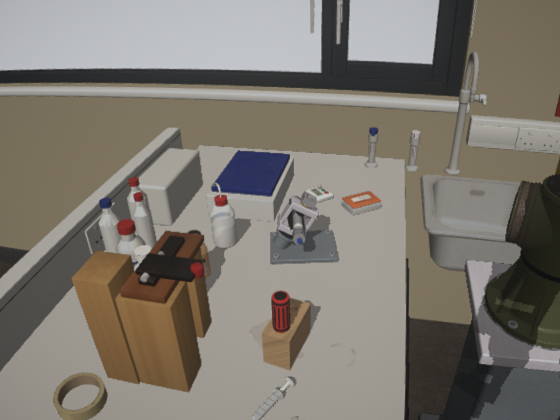

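View pics/top0.png

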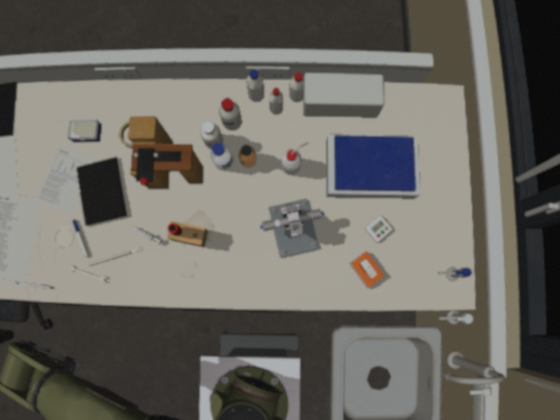

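The side view shows the driver at about (281,310) in its block and the stand at about (303,235). The top view shows the driver at about (175,230) and the stand at about (293,228). Next I'll enlarge these areas.

```bash
python3 - <<'E'
from h import *
s=cv2.imread("pics/side0.png");t=cv2.imread("pics/top0.png")
def cr(im,u,v,k): 
    w,h=400//k,300//k; return cv2.resize(im[v:v+h,u:u+w],(400,300),interpolation=cv2.INTER_CUBIC)
m=np.vstack([np.hstack([cr(s,245,287,4),cr(s,258,190,4)]),np.hstack([cr(t,155,213,5),cr(t,255,194,5)])])
m=np.clip(m.astype(float)*1.3,0,255).astype(np.uint8)
cv2.imwrite("pics/m0.png",m)
E
```

```text
(no output)
```

View pics/m0.png

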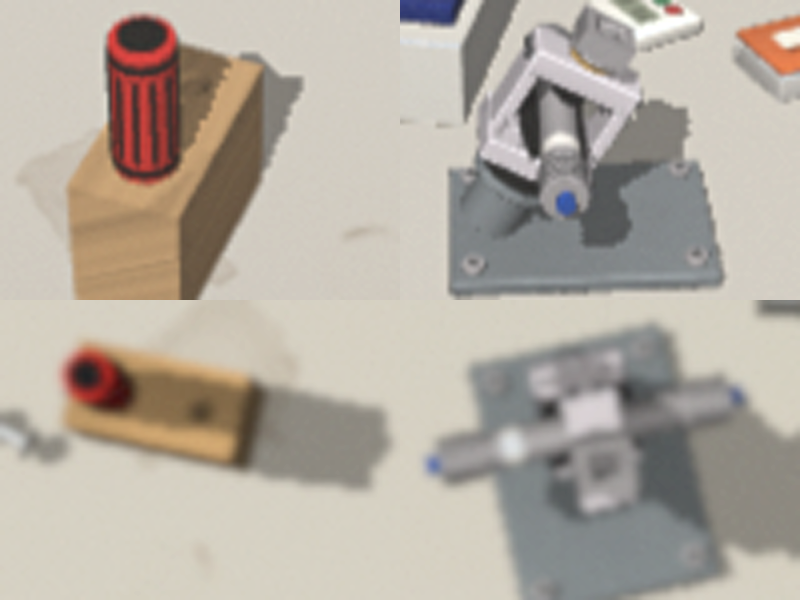

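The crops show the driver cap centre at side (142,34) and top (88,376). They also show the plate corners, the blue plugs at top (433,464) and (737,397), and the recess at top (604,466). Next I'll fit the model poses to these points.

```bash
cat > fit.py <<'E'
from h import *
from scipy.optimize import least_squares
S=dict(np.load("pics/side0.npz"));T=dict(np.load("pics/top0.npz"))
f=lambda u0,v0,k:(lambda x,y:((x+.5)/k-.5+u0,(y+.5)/k-.5+v0))
sd=f(245,287,4);ss=lambda x,y:f(258,190,4)(x-400,y);td=lambda x,y:f(155,213,5)(x,y-300);ts=lambda x,y:f(255,194,5)(x-400,y-300)
a=np.array([-.5,0,.866])
def fit(obs,n=3,x0=(.4,-.1,0)):
    def W(p,P): c,s=np.cos(p[2]),np.sin(p[2]); return np.array([p[0]+c*P[0]-s*P[1],p[1]+s*P[0]+c*P[1],P[2]])
    g=lambda p:np.concatenate([proj(c,W(p,P))-u for c,u,P in obs])
    r=least_squares(g,x0,loss="soft_l1"); print(np.round(r.x,4),"res",np.round(g(r.x),1).tolist()); return r.x,W
if __name__=="__main__":
    print("driver top tri",tri(S,sd(142,34),T,td(88,376)))
    print("plug+y tri",tri(S,ss(567,203),T,ts(433,464)))
    st=[(S,ss(451,283),(.075,.065,.012)),(S,ss(721,273),(-.095,.065,.012)),(S,ss(690,160),(-.095,-.065,.012)),
     (T,ts(470,370),(.075,.065,.012)),(T,ts(662,326),(.075,-.065,.012)),(T,ts(724,572),(-.095,-.065,.012)),
     (S,ss(567,203),(.005,.1,.095)),(T,ts(433,464),(.005,.1,.095)),(T,ts(738,397),(.005,-.1,.095))]
    p,W=fit(st); rc=np.array([-.021,0,.140]); 
    print("stand z recess floor",W(p,rc),"mouth",W(p,rc+.015*a),"pred top px",proj(T,W(p,rc+.015*a)),"seen",ts(604,466))
    bl=[(S,sd(68,188),(.028,.055,.08)),(S,sd(181,220),(-.028,.055,.08)),(S,sd(262,65),(-.028,-.055,.08)),
     (T,td(235,461),(-.028,-.055,.08)),(T,td(250,380),(.028,-.055,.08)),(T,td(82,346),(.028,.055,.08)),(T,td(68,424),(-.028,.055,.08)),
     (S,sd(142,34),(0,.027,.158)),(T,td(88,376),(0,.027,.158)),(T,td(202,411),(0,-.03,.08))]
    q,W2=fit(bl,x0=(.3,.2,0)); print("hole",W2(q,(0,.027,.08)))
E
python3 fit.py
```

```text
driver top tri (array([0.53991836, 0.23085518, 0.1582951 ]), np.float64(0.0027162265388384747))
plug+y tri (array([ 0.5562205 , -0.03203602,  0.09445623]), np.float64(0.0007170700232773186))
[ 0.5755 -0.1304  0.241 ] res [0.2, 0.1, 1.0, 0.3, 2.8, -0.4, -0.6, -1.1, -0.4, -1.0, -0.6, 0.1, 0.0, -0.2, -0.0, -0.2, 2.0, -1.2]
stand z recess floor [ 0.55513752 -0.13537696  0.14      ] mouth [ 0.5478542  -0.13716675  0.15299   ] pred top px [295.77650949 226.9968459 ] seen (295.4, 226.8)
[ 0.5351  0.2046 -0.1825] res [0.4, -0.8, 0.2, -0.4, 0.8, -0.2, -0.9, -0.2, 0.0, -1.5, -0.1, -1.6, -1.4, 0.1, 0.7, 0.4, -0.1, -0.5, -0.1, -0.6]
hole [0.53997887 0.23117525 0.08      ]
```

```bash
cat > plan.py <<'E'
from h import *
# equal rows that take the commanded pose (start) to target: N rows
def plan(tp,tR,n=None,start=None):
    o=ctrl.get_obs(); p0=np.array(o["ee_pos"]);R0=R.from_euler("xyz",o["eef_rot"])
    if start is not None: p0,R0=start
    rel=R0.inv()*tR; d=R0.inv().apply(np.array(tp)-p0); w=rel.as_rotvec()
    if n is None: n=int(max(np.ceil(np.linalg.norm(d)/.045),np.ceil(np.linalg.norm(w)/.14),1))
    M=sum(R.from_rotvec(w/n*k).as_matrix() for k in range(n)); v=np.linalg.solve(M,d)
    print("n",n,"row",np.round(np.r_[v,w/n],4).tolist(),"tot d",np.round(d,4),"w",np.round(w,4))
E
cat > st.py <<'E'
from h import *
o=ctrl.get_obs(); print({k:np.round(o[k],4).tolist() for k in("time_s","qpos","ee_pos","eef_rot","force","moment","grip_width","grip_force")})
E
python3 - <<'E'
from plan import *
D=lambda y:R.from_euler("xyz",[np.pi,0,y])
plan((.540,.231,.227),D(2.04))
plan((.540,.231,.121),D(2.04),4,(np.array([.54,.231,.227]),D(2.04)))
E
```

```text
n 11 row [-0.0459, -0.0, -0.0, -0.0001, 0.0, 0.075] tot d [-4.563e-01 -1.800e-01  1.000e-04] w [-9.000e-04  4.000e-04  8.248e-01]
n 4 row [0.0, -0.0, 0.0265, 0.0, 0.0, 0.0] tot d [ 0.    -0.     0.106] w [0. 0. 0.]
```

```bash
python3 shift.py '[[-0.0459, 0, 0, 0, 0, 0.075], [-0.0459, 0, 0, 0, 0, 0.075], [-0.0459, 0, 0, 0, 0, 0.075], [-0.0459, 0, 0, 0, 0, 0.075], [-0.0459, 0, 0, 0, 0, 0.075], [-0.0459, 0, 0, 0, 0, 0.075], [-0.0459, 0, 0, 0, 0, 0.075], [-0.0459, 0, 0, 0, 0, 0.075], [-0.0459, 0, 0, 0, 0, 0.075], [-0.0459, 0, 0, 0, 0, 0.075]]' 0.08
python3 shift.py '[[-0.0459, 0, 0, 0, 0, 0.075], [0, 0, 0, 0, 0, 0], [0, 0, 0, 0, 0, 0], [0, 0, 0, 0, 0, 0]]'
python3 st.py; python3 - <<'E'
from plan import *
plan((.540,.231,.121),R.from_euler("xyz",[np.pi,0,2.04]),4)
E
```

```text
time_s: 1.1
ee_pos: [0.5177, 0.269, 0.227]
eef_rot: [-3.141, -0.0, 2.112]
force: [0.4, 1.1, 0.2]
grip_width: 0.08
grip_force: 0.0
time_s: 1.5
ee_pos: [0.54, 0.2321, 0.2273]
eef_rot: [-3.141, -0.0, 2.041]
force: [-1.2, 0.9, 0.2]
grip_width: 0.0801
grip_force: 0.0
{'time_s': 1.5, 'qpos': [0.3436, 0.3848, 1.4081, 0.0002, 1.3491, -0.1269], 'ee_pos': [0.54, 0.2321, 0.2273], 'eef_rot': [-3.1412, -0.0002, 2.0412], 'force': [-1.2072, 0.9405, 0.165], 'moment': [-0.0362, 0.0486, -0.0084], 'grip_width': 0.0801, 'grip_force': 0.0}
n 4 row [-0.0002, -0.0001, 0.0266, -0.0001, -0.0001, 0.0003] tot d [-0.001  -0.0004  0.1063] w [-0.0004 -0.0002  0.0012]
```

```bash
python3 shift.py '[[0, 0, 0.0266, 0, 0, 0], [0, 0, 0.0266, 0, 0, 0], [0, 0, 0.0266, 0, 0, 0], [0, 0, 0.0265, 0, 0, 0], [0, 0, 0, 0, 0, 0], [0, 0, 0, 0, 0, 0]]'
python3 shift.py '[[0, 0, 0, 0, 0, 0], [0, 0, 0, 0, 0, 0], [0, 0, 0, 0, 0, 0], [0, 0, 0, 0, 0, 0], [0, 0, 0, 0, 0, 0], [0, 0, 0, 0, 0, 0]]' 0.0 55
python3 st.py
```

```text
time_s: 2.1
ee_pos: [0.5403, 0.2323, 0.1219]
eef_rot: [3.142, -0.0, 2.041]
force: [-0.2, -0.1, 0.3]
grip_width: 0.0798
grip_force: 0.0
time_s: 2.7
ee_pos: [0.5405, 0.2313, 0.1212]
eef_rot: [3.142, 0.0, 2.04]
force: [0.1, 0.5, -0.4]
grip_width: 0.0354
grip_force: 0.0
{'time_s': 2.7, 'qpos': [0.342, 0.487, 1.5203, -0.0, 1.1343, -0.1269], 'ee_pos': [0.5405, 0.2313, 0.1212], 'eef_rot': [3.1415, 0.0, 2.0398], 'force': [0.0652, 0.47, -0.4254], 'moment': [-0.0897, 0.0083, -0.0069], 'grip_width': 0.0354, 'grip_force': 0.0}
```

```bash
python3 shift.py '[[0, 0, 0, 0, 0, 0], [0, 0, 0, 0, 0, 0], [0, 0, 0, 0, 0, 0], [0, 0, 0, 0, 0, 0]]'
python3 shift.py '[[0, 0, -0.01, 0, 0, 0], [0, 0, -0.02, 0, 0, 0], [0, 0, -0.03, 0, 0, 0], [0, 0, -0.03, 0, 0, 0], [0, 0, -0.03, 0, 0, 0], [0, 0, -0.03, 0, 0, 0], [0, 0, -0.01, 0, 0, 0], [0, 0, 0, 0, 0, 0], [0, 0, 0, 0, 0, 0], [0, 0, 0, 0, 0, 0]]'
python3 - <<'E'
from h import *
s=snap("side","pics/side1.png");T=snap("top","pics/top1.png")
o=ctrl.get_obs();p=np.array(o["ee_pos"])
tip=p-[0,0,.119]; u=proj(s,tip).astype(int); w=proj(T,tip).astype(int);print(p,u,w)
def cr(im,u,v,k,W,H):
    w,h=W//k,H//k; u0,v0=u-w//2,v-h//2; print(u0,v0,k); return cv2.resize(im[v0:v0+h,u0:u0+w],(W,H),interpolation=cv2.INTER_CUBIC)
m=np.hstack([cr(s["pixels"],u[0],u[1]-10,8,400,600),cr(T["pixels"],295,225,8,400,600)])
cv2.imwrite("pics/m1.png",np.clip(m*1.3,0,255).astype(np.uint8))
E
```

```text
time_s: 3.1
ee_pos: [0.5406, 0.2313, 0.1212]
eef_rot: [3.141, 0.0, 2.04]
force: [0.5, 0.1, 0.8]
grip_width: 0.0315
grip_force: 55.0
time_s: 4.1
ee_pos: [0.5401, 0.2312, 0.2793]
eef_rot: [-3.139, -0.0, 2.04]
force: [0.1, 0.6, -2.3]
grip_width: 0.0311
grip_force: 55.0
[0.54026487 0.23120309 0.27988642] [280 294] [171 227]
255 247 8
270 188 8
```

View pics/m1.png

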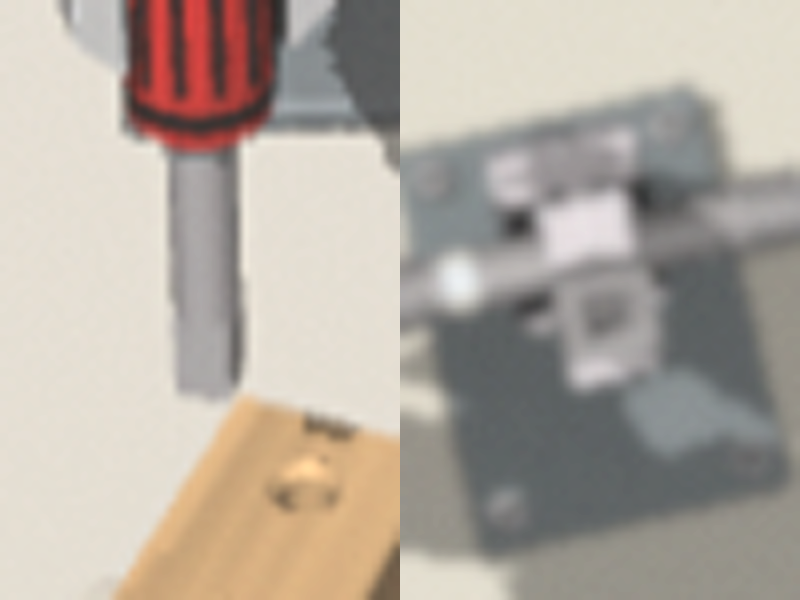

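The driver hangs straight, with its tip at crop (207,393). Two flats show, the wide one from 178 to 228 and the narrow one from 228 to 242, and the recess is at crop (606,312). Next I'll measure the square's angle and overlay the screw head at candidate angles.

```bash
python3 - <<'E'
from h import *
S=dict(np.load("pics/side1.npz"));T=dict(np.load("pics/top1.npz"))
g=cv2.cvtColor(S["pixels"],cv2.COLOR_BGR2GRAY)
print(g[284:298,272:290])
p=np.array([.5755,-.1304]);yaw=.241
def head(ang,h,z,off=(0,0,0)):
    Rr=R.from_euler("ZYZ",[yaw,-np.pi/6,-ang]); c,s=np.cos(yaw),np.sin(yaw)
    f=np.array([p[0]-.021*c,p[1]-.021*s,.14])
    return [proj(T,f+Rr.apply([a*h,b*h,z])) for a,b in((1,1),(1,-1),(-1,-1),(-1,1))]
k=16;u0,v0,w,h=284,216,24,24
ims=[]
for ang in(None,0,.2):
    im=cv2.resize(T["pixels"][v0:v0+h,u0:u0+w],None,fx=11,fy=16 and 11,interpolation=cv2.INTER_CUBIC)
    im=np.clip(im*1.3,0,255).astype(np.uint8)
    if ang is not None:
        for hh,z,col in((.017,.015,(0,0,255)),(.0103,.015,(0,255,0)),(.0073,.012,(255,0,0))):
            q=[((a+.5-np.array([u0,v0]))*11).astype(int) for a in head(ang,hh,z)]
            cv2.polylines(im,[np.array(q).reshape(-1,1,2)],True,col,1)
    ims.append(im)
m=np.hstack(ims); cv2.imwrite("pics/m2.png",m); print(m.shape)
E
```

```text
[[172 172 174 171 137 114 126 130 130 126 117 102  96 143 172 173 171 172]
 [172 172 174 173 155 117 125 129 130 124 116 104  94 136 172 172 172 172]
 [172 172 173 172 158 121 124 130 130 126 116 105  90 127 172 173 172 172]
 [171 172 173 172 154 129 126 130 131 127 122 109  84 125 172 174 172 172]
 [172 172 173 172 153 130 128 130 131 130 128 113  80 126 172 174 172 171]
 [173 172 172 172 158 131 130 130 131 131 130 113  79 126 171 173 171 172]
 [171 172 172 172 161 133 129 132 131 130 130 113  80 125 172 173 171 172]
 [173 172 171 172 161 133 130 131 130 131 130 112  80 127 172 173 172 172]
 [173 172 172 172 161 133 131 131 130 131 130 111  85 138 171 173 173 173]
 [173 172 172 173 161 133 131 131 130 131 129 111  87 146 172 173 172 172]
 [172 173 173 172 167 132 129 130 131 131 130 120 102 160 174 173 172 173]
 [173 173 171 173 170 135 130 131 131 130 130 130 134 170 173 174 173 172]
 [173 171 172 172 171 157 152 151 143 133 138 141 157 164 164 169 171 172]
 [172 172 173 172 173 171 169 169 164 157 162 161 160 154 152 152 152 155]]
(264, 792, 3)
```

View pics/m2.png

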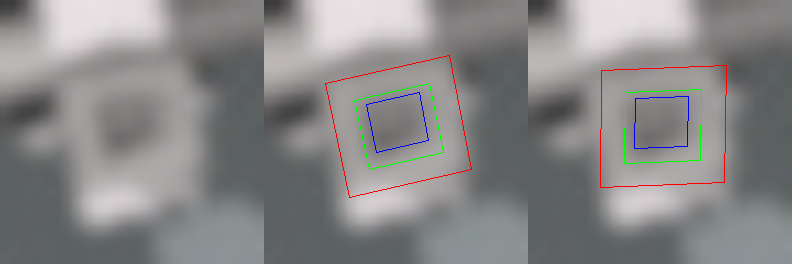

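The overlay shows the head edges lying between the angle-0 and angle-0.2 outlines, with the recess centre within about 1 px of the prediction. Next I'll fit the screw angle from the outline gradient and compute the approach.

```bash
cat > tgt.py <<'E'
from plan import *
p=np.array([.5755,-.1304]);yaw=.241; cs=np.array([np.cos(yaw),np.sin(yaw)])
FL=np.r_[p-.021*cs,.14]
Rr=lambda s:R.from_euler("ZYZ",[yaw,-np.pi/6,-s]); AX=Rr(0).apply([0,0,1])
psi=np.radians(-.7); G=R.from_euler("xyz",[3.1416,0,2.04]).inv()*R.from_euler("z",psi)
def toolR(s,k): return Rr(s)*R.from_euler("z",k*np.pi/2)*G.inv()
L=.1192
E
python3 - <<'E'
from tgt import *
from scipy.ndimage import map_coordinates
for nm in("top0","top1"):
    T=dict(np.load(f"pics/{nm}.npz"));g=cv2.GaussianBlur(cv2.cvtColor(T["pixels"],cv2.COLOR_BGR2GRAY).astype(float),(0,0),.5)
    gx,gy=cv2.Sobel(g,-1,1,0),cv2.Sobel(g,-1,0,1);res=[]
    for s in np.arange(-.1,.32,.02):
        b=(-1,)
        for dx in np.arange(-1,1.1,.25):
            for dy in np.arange(-1,1.1,.25):
                tot=0
                for hh,z in((.017,.015),(.0103,.015),(.0073,.012)):
                    for i in range(4):
                        e=R.from_euler("z",i*np.pi/2);t=np.linspace(-.85,.85,15)
                        q=np.array([proj(T,FL+Rr(s).apply(e.apply([hh,hh*v,z]))) for v in t])+[dx,dy]
                        d=q[-1]-q[0];n=np.array([d[1],-d[0]])/np.linalg.norm(d)
                        tot+=abs(np.mean(map_coordinates(gx,[q[:,1],q[:,0]],order=1)*n[0]+map_coordinates(gy,[q[:,1],q[:,0]],order=1)*n[1]))
                if tot>b[0]: b=(tot,dx,dy)
        res.append((round(s,2),round(b[0],1),b[1],b[2]))
    print(nm,res)
for k in range(4):
    Rt=toolR(.1,k); w=(R.from_euler("z",yaw)*R.from_euler("y",-np.pi/6)).inv()*Rt; print(k,w.as_euler("xyz"),Rt.as_euler("xyz"))
print(FL,AX)
E
```

```text
top0 [(np.float64(-0.1), np.float64(665.0), np.float64(-0.5), np.float64(-0.25)), (np.float64(-0.08), np.float64(670.0), np.float64(-0.5), np.float64(-0.25)), (np.float64(-0.06), np.float64(673.6), np.float64(-0.5), np.float64(-0.25)), (np.float64(-0.04), np.float64(678.0), np.float64(-0.25), np.float64(0.25)), (np.float64(-0.02), np.float64(683.9), np.float64(-0.25), np.float64(0.25)), (np.float64(0.0), np.float64(689.0), np.float64(-0.25), np.float64(0.25)), (np.float64(0.02), np.float64(693.0), np.float64(-0.25), np.float64(0.25)), (np.float64(0.04), np.float64(696.1), np.float64(-0.25), np.float64(0.25)), (np.float64(0.06), np.float64(698.6), np.float64(-0.25), np.float64(0.25)), (np.float64(0.08), np.float64(700.6), np.float64(-0.25), np.float64(0.25)), (np.float64(0.1), np.float64(702.1), np.float64(-0.25), np.float64(0.25)), (np.float64(0.12), np.float64(702.8), np.float64(-0.25), np.float64(0.25)), (np.float64(0.14), np.float64(702.2), np.float64(-0.25), np.float64(0.25)), (np.float64(0.16), np.float64(699.0), np.float64(-0.25), np.float64(0.25)), (np.float64(0.18), np.float6
[... 1812 characters left out ...]
(0.24), np.float64(730.5), np.float64(-0.25), np.float64(0.25)), (np.float64(0.26), np.float64(721.3), np.float64(-0.25), np.float64(0.25)), (np.float64(0.28), np.float64(711.4), np.float64(-0.25), np.float64(0.25)), (np.float64(0.3), np.float64(701.1), np.float64(-0.25), np.float64(0.25))]
0 [-3.14158531  0.          1.9522173 ] [2.64967766 0.18721151 2.14608992]
1 [-3.14158531e+00  2.22044605e-16 -2.76017168e+00] [-2.9298926   0.48258252 -2.46689361]
2 [-3.14158531e+00  2.22044605e-16 -1.18937535e+00] [-2.64966297 -0.18721151 -0.99550273]
3 [-3.14158531  0.          0.38142098] [ 2.92990729 -0.48258252  0.67469904]
[ 0.5551069  -0.13541215  0.14      ] [-0.48554989 -0.11933692  0.8660254 ]
```

```bash
python3 - <<'E'
from tgt import *
plan(FL+AX*(.065+L),toolR(.11,0),14)
E
```

```text
n 14 row [-0.0214, -0.0182, -0.0039, -0.0359, -0.0111, -0.01] tot d [-0.3129 -0.2422 -0.0192] w [-0.5027 -0.1551 -0.1401]
```

```bash
python3 shift.py '[[-0.0214, -0.0182, -0.0039, -0.0359, -0.0111, -0.01], [-0.0214, -0.0182, -0.0039, -0.0359, -0.0111, -0.01], [-0.0214, -0.0182, -0.0039, -0.0359, -0.0111, -0.01], [-0.0214, -0.0182, -0.0039, -0.0359, -0.0111, -0.01], [-0.0214, -0.0182, -0.0039, -0.0359, -0.0111, -0.01], [-0.0214, -0.0182, -0.0039, -0.0359, -0.0111, -0.01], [-0.0214, -0.0182, -0.0039, -0.0359, -0.0111, -0.01], [-0.0214, -0.0182, -0.0039, -0.0359, -0.0111, -0.01], [-0.0214, -0.0182, -0.0039, -0.0359, -0.0111, -0.01], [-0.0214, -0.0182, -0.0039, -0.0359, -0.0111, -0.01]]'
python3 shift.py '[[-0.0214, -0.0182, -0.0039, -0.0359, -0.0111, -0.01], [-0.0214, -0.0182, -0.0039, -0.0359, -0.0111, -0.01], [-0.0214, -0.0182, -0.0039, -0.0359, -0.0111, -0.01], [-0.0214, -0.0182, -0.0039, -0.0359, -0.0111, -0.01], [0, 0, 0, 0, 0, 0], [0, 0, 0, 0, 0, 0], [0, 0, 0, 0, 0, 0], [0, 0, 0, 0, 0, 0]]'
python3 st.py; python3 - <<'E'
from tgt import *
plan(FL+AX*(.065+L),toolR(.11,0),1)
s=snap("side","pics/side2.png");T=snap("top","pics/top2.png")
o=ctrl.get_obs();p=np.array(o["ee_pos"]);Rt=R.from_euler("xyz",o["eef_rot"])
def cr(c,P,k,W,H,pts):
    u=proj(c,P).astype(int);w,h=W//k,H//k;u0,v0=u[0]-w//2,u[1]-h//2;print(u0,v0)
    im=np.clip(cv2.resize(c["pixels"][v0:v0+h,u0:u0+w],(W,H),interpolation=cv2.INTER_CUBIC)*1.3,0,255).astype(np.uint8)
    for q,col in pts: cv2.circle(im,tuple(((proj(c,q)+.5-[u0,v0])*k).astype(int)),2,col,-1)
    return im
tip=p+Rt.apply([0,0,L]); mouth=FL+.015*AX
pts=[(tip,(0,255,0)),(mouth,(255,0,255)),(p+Rt.apply([0,0,L-.078]),(0,255,255))]
for zz in(.0,.024):
  for a in(1,-1):
    for b in(1,-1): pts.append((p+Rt.apply([0,0,L-zz])+(Rt*G).apply([a*.00635,b*.00635,0]),(255,255,0)))
cv2.imwrite("pics/m3.png",np.hstack([cr(s,(tip+mouth)/2+[0,0,.01],8,400,600,pts),cr(T,(tip+mouth)/2,8,400,600,pts)]))
E
```

```text
time_s: 5.2
ee_pos: [0.4824, -0.0463, 0.3019]
eef_rot: [2.786, 0.127, 2.119]
force: [0.9, -0.4, -1.9]
grip_width: 0.0313
grip_force: 55.0
time_s: 6.0
ee_pos: [0.4669, -0.1567, 0.3005]
eef_rot: [2.646, 0.183, 2.138]
force: [-0.4, 0.1, -2.1]
grip_width: 0.0313
grip_force: 55.0
{'time_s': 6.0, 'qpos': [-0.588, -0.0934, 1.8617, 0.4422, 1.0453, -1.3625], 'ee_pos': [0.4669, -0.1567, 0.3005], 'eef_rot': [2.6463, 0.1831, 2.138], 'force': [-0.3736, 0.0823, -2.0716], 'moment': [-0.173, 0.4212, -0.0106], 'grip_width': 0.0313, 'grip_force': 54.9956}
n 1 row [0.0002, -0.0017, 0.0002, 0.0019, 0.0001, 0.0011] tot d [ 0.0002 -0.0017  0.0002] w [0.0019 0.0001 0.0011]
290 148
271 192
```

View pics/m3.png

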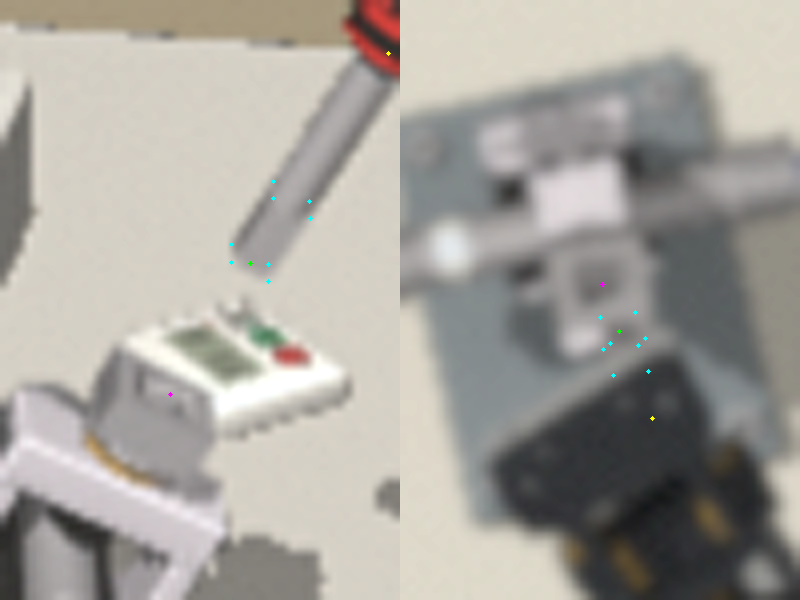

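The tip sits at side crop (250,263), where predicted, and the recess mouth at about (170,390). The axis is aligned, so I'll correct the 1.7 mm offset and go in.

```bash
python3 shift.py '[[0, -0.0017, 0, 0.0019, 0, 0.0011], [0, 0, 0, 0, 0, 0], [0, 0, 0, 0, 0, 0], [0, 0, 0.02, 0, 0, 0], [0, 0, 0.02, 0, 0, 0], [0, 0, 0.006, 0, 0, 0], [0, 0, 0, 0, 0, 0], [0, 0, 0, 0, 0, 0]]'
python3 - <<'E'
from tgt import *
plan(FL+AX*(.065-.046+L),toolR(.11,0),1)
E
python3 shift.py '[[0, 0, 0.002, 0, 0, 0], [0, 0, 0.002, 0, 0, 0], [0, 0, 0.002, 0, 0, 0], [0, 0, 0, 0, 0, 0]]'; python3 st.py
```

```text
time_s: 6.9
ee_pos: [0.4878, -0.1532, 0.2606]
eef_rot: [2.647, 0.183, 2.136]
force: [-0.8, -1.0, -1.9]
grip_width: 0.0313
grip_force: 55.0
n 1 row [0.0011, 0.0004, 0.001, 0.0003, 0.0014, -0.0009] tot d [0.0011 0.0004 0.001 ] w [ 0.0003  0.0014 -0.0009]
time_s: 7.3
ee_pos: [0.4907, -0.1523, 0.2545]
eef_rot: [2.648, 0.182, 2.136]
force: [1.1, -0.7, -2.6]
grip_width: 0.0311
grip_force: 55.0
{'time_s': 7.3, 'qpos': [-0.5456, -0.0072, 1.8883, 0.4584, 0.9259, -1.3733], 'ee_pos': [0.4907, -0.1523, 0.2545], 'eef_rot': [2.6479, 0.1824, 2.1357], 'force': [1.0979, -0.7268, -2.5721], 'moment': [-0.1409, 0.4371, 0.0464], 'grip_width': 0.0311, 'grip_force': 54.9953}
```

```bash
for i in 1; do python3 shift.py '[[0.001, 0, 0.002, 0, 0, 0], [0, 0, 0.002, 0, 0, 0], [0, 0, 0, 0, 0, 0]]'
python3 shift.py '[[0, 0, 0.002, 0, 0, 0], [0, 0, 0.002, 0, 0, 0], [0, 0, 0, 0, 0, 0]]'; done; python3 st.py; python3 - <<'E'
from tgt import *
plan(FL+AX*L,toolR(.11,0),1)
E
```

```text
time_s: 7.6
ee_pos: [0.4924, -0.1509, 0.251]
eef_rot: [2.647, 0.183, 2.136]
force: [2.2, 0.1, -2.4]
grip_width: 0.0315
grip_force: 55.0
time_s: 7.9
ee_pos: [0.4943, -0.1505, 0.2475]
eef_rot: [2.647, 0.183, 2.136]
force: [3.2, -0.4, -0.3]
grip_width: 0.0314
grip_force: 55.0
{'time_s': 7.9, 'qpos': [-0.5376, 0.0055, 1.8927, 0.4619, 0.9066, -1.3745], 'ee_pos': [0.4943, -0.1505, 0.2475], 'eef_rot': [2.6475, 0.1828, 2.1355], 'force': [3.1684, -0.36, -0.348], 'moment': [0.0179, -0.3714, 0.0125], 'grip_width': 0.0314, 'grip_force': 54.9922}
n 1 row [-0.0, 0.0005, 0.0052, 0.0003, 0.001, -0.0012] tot d [-0.      0.0005  0.0052] w [ 0.0003  0.001  -0.0012]
```

```bash
python3 - <<'E'
from tgt import *
o=ctrl.get_obs();Rt=R.from_euler("xyz",o["eef_rot"])
e=Rr(0).apply([1,0,0]);print("stand +x in tool",Rt.inv().apply(e),"stand y in tool",Rt.inv().apply(Rr(0).apply([0,1,0])))
E
```

```text
stand +x in tool [-3.61808069e-01  9.32252409e-01  6.06111539e-04] stand y in tool [ 9.32252045e-01  3.61808488e-01 -8.61533644e-04]
```

```bash
python3 shift.py '[[-0.0002, 0.0006, 0, 0, 0, 0], [0, 0, 0.002, 0, 0, 0], [0, 0, 0, 0, 0, 0]]'
python3 shift.py '[[0, 0, 0.002, 0, 0, 0], [0, 0, 0.001, 0, 0, 0], [0, 0, 0, 0, 0, 0], [0, 0, 0, 0, 0, 0]]'; python3 st.py; python3 - <<'E'
from tgt import *
plan(FL+AX*L,toolR(.11,0),1)
E
```

```text
time_s: 8.2
ee_pos: [0.4956, -0.1501, 0.2458]
eef_rot: [2.648, 0.182, 2.136]
force: [0.7, -0.1, -1.7]
grip_width: 0.0311
grip_force: 55.0
time_s: 8.6
ee_pos: [0.4968, -0.1504, 0.245]
eef_rot: [2.648, 0.185, 2.136]
force: [-18.6, -2.4, 17.4]
grip_width: 0.0314
grip_force: 55.0
{'time_s': 8.6, 'qpos': [-0.5336, 0.0127, 1.8917, 0.4618, 0.8981, -1.3744], 'ee_pos': [0.4968, -0.1504, 0.245], 'eef_rot': [2.648, 0.1847, 2.1359], 'force': [-18.6448, -2.3693, 17.3938], 'moment': [-0.203, 2.3034, 0.2478], 'grip_width': 0.0314, 'grip_force': 55.0084}
n 1 row [0.0007, -0.0001, 0.0018, -0.0002, 0.0025, -0.0] tot d [ 0.0007 -0.0001  0.0018] w [-0.0002  0.0025 -0.    ]
```

```bash
python3 shift.py '[[0.0001, -0.0003, -0.002, 0, 0, 0], [0, 0, 0, 0, 0, 0], [0, 0, 0, 0, 0, 0]]'
python3 shift.py '[[0, 0, 0.0015, 0, 0, 0], [0, 0, 0, 0, 0, 0], [0, 0, 0, 0, 0, 0]]'; python3 st.py; python3 - <<'E'
from tgt import *
o=ctrl.get_obs();F=np.array(o["force"])-[-.3,.1,-2.1];print("axial,lat",Rr(0).inv().apply(F))
plan(FL+AX*L,toolR(.11,0),1)
E
```

```text
time_s: 8.9
ee_pos: [0.4959, -0.1501, 0.245]
eef_rot: [2.648, 0.183, 2.136]
force: [1.1, -0.1, -1.3]
grip_width: 0.0315
grip_force: 55.0
time_s: 9.2
ee_pos: [0.4965, -0.1504, 0.2449]
eef_rot: [2.648, 0.184, 2.136]
force: [-14.0, -2.4, 13.8]
grip_width: 0.0313
grip_force: 55.0
{'time_s': 9.2, 'qpos': [-0.5341, 0.0123, 1.8923, 0.4622, 0.8983, -1.375], 'ee_pos': [0.4965, -0.1504, 0.2449], 'eef_rot': [2.6478, 0.1844, 2.1358], 'force': [-14.0374, -2.3819, 13.8497], 'moment': [-0.2485, 1.7192, 0.1634], 'grip_width': 0.0313, 'grip_force': 55.0066}
axial,lat [-4.09131692  0.86863136 20.77921121]
n 1 row [0.0005, 0.0001, 0.0019, -0.0, 0.0023, -0.0002] tot d [0.0005 0.0001 0.0019] w [-0.      0.0023 -0.0002]
```

```bash
cat > look.py <<'E'
import sys
from tgt import *
n=sys.argv[1]
s=snap("side",f"pics/side{n}.png");T=snap("top",f"pics/top{n}.png")
o=ctrl.get_obs();p=np.array(o["ee_pos"]);Rt=R.from_euler("xyz",o["eef_rot"])
def cr(c,P,k,W,H,pts):
    u=proj(c,P).astype(int);w,h=W//k,H//k;u0,v0=u[0]-w//2,u[1]-h//2
    im=np.clip(cv2.resize(c["pixels"][v0:v0+h,u0:u0+w],(W,H),interpolation=cv2.INTER_CUBIC)*1.3,0,255).astype(np.uint8)
    for q,col in pts: cv2.circle(im,tuple(((proj(c,q)+.5-[u0,v0])*k).astype(int)),2,col,-1)
    return im
mouth=FL+.015*AX
pts=[(mouth,(255,0,255)),(p+Rt.apply([0,0,L-.024]),(0,255,0)),(p+Rt.apply([0,0,L-.078]),(0,255,255))]
cv2.imwrite(f"pics/m{n}.png",np.hstack([cr(s,mouth+AX*.03,8,400,600,pts),cr(T,mouth,8,400,600,pts)]))
E
python3 look.py 4
```

View pics/m4.png

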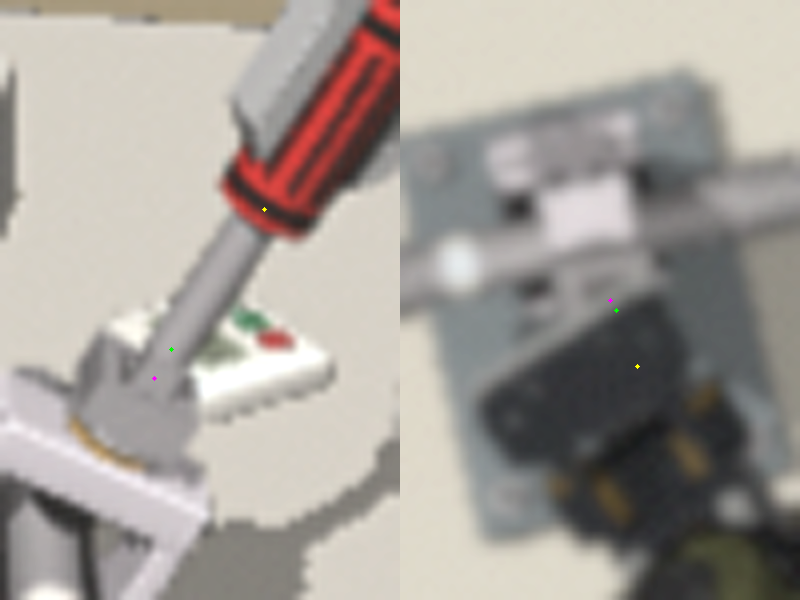

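The side crop shows the shank entering the head in line with the screw, and the handle's underside at (265,210), where it was predicted. The driver is seated, so I'll turn it clockwise, which is +rz in the tool frame, and follow the thread inward.

```bash
cat > mom.py <<'E'
from tgt import *
o=ctrl.get_obs();Rt=R.from_euler("xyz",o["eef_rot"])
print("Ftool",np.round(Rt.inv().apply(np.array(o["force"])-[-.3,.1,-2.1]),1),"Mtool",np.round(Rt.inv().apply(o["moment"]),3),"q",np.round(o["qpos"],3))
d=(toolR(.11,0).inv()*Rt).as_rotvec();print("turned",np.round(d,4)); 
e=Rt.inv().apply(FL+AX*L-o["ee_pos"]);print("err",np.round(e,4))
E
python3 mom.py
python3 shift.py '[[0, 0, 0.0002, 0, 0, 0.08], [0, 0, 0.0002, 0, 0, 0.08], [0, 0, 0.0002, 0, 0, 0.08], [0, 0, 0.0002, 0, 0, 0.08], [0, 0, 0, 0, 0, 0]]' - 60; python3 mom.py
python3 shift.py '[[0, 0, 0.0002, 0, 0, 0.08], [0, 0, 0.0002, 0, 0, 0.08], [0, 0, 0.0002, 0, 0, 0.08], [0, 0, 0.0002, 0, 0, 0.08], [0, 0, 0.0002, 0, 0, 0.08], [0, 0, 0, 0, 0, 0]]'; python3 mom.py
```

```text
Ftool [  2.   -3.2 -21.9] Mtool [ 1.5    0.863 -0.046] q [-0.534  0.012  1.892  0.462  0.898 -1.375]
turned [-0.     -0.0023  0.0002]
err [0.0005 0.0001 0.0019]
time_s: 9.8
ee_pos: [0.4972, -0.1503, 0.2448]
eef_rot: [2.617, 0.027, 1.852]
force: [-14.5, -1.7, 17.8]
grip_width: 0.0318
grip_force: 60.0
Ftool [  1.7  -2.3 -24.4] Mtool [ 1.237  0.436 -0.056] q [-0.533  0.013  1.892  0.463  0.896 -1.052]
turned [-0.0014 -0.0031  0.3228]
err [ 0.0007 -0.0006  0.0015]
time_s: 10.4
ee_pos: [0.4976, -0.1503, 0.2441]
eef_rot: [2.642, -0.171, 1.504]
force: [-18.1, -2.2, 19.7]
grip_width: 0.0313
grip_force: 60.0
Ftool [  0.2  -4.9 -27.8] Mtool [ 1.51  -0.147 -0.118] q [-0.533  0.015  1.892  0.463  0.894 -0.653]
turned [-0.002  -0.0029  0.7227]
err [ 0.0004 -0.0008  0.0006]
```

```bash
python3 shift.py '[[0, 0, 0.0001, 0, 0, 0.08], [0, 0, 0.0001, 0, 0, 0.08], [0, 0, 0.0001, 0, 0, 0.08], [0, 0, 0.0001, 0, 0, 0.08], [0, 0, 0, 0, 0, 0]]'; python3 mom.py
python3 shift.py '[[0, 0, 0, 0, 0, 0.05], [0, 0, 0, 0, 0, 0.05], [0, 0, 0, 0, 0, 0]]'; python3 mom.py
```

```text
time_s: 10.9
ee_pos: [0.4979, -0.1501, 0.2435]
eef_rot: [2.714, -0.316, 1.209]
force: [-14.1, -1.8, 17.6]
grip_width: 0.0314
grip_force: 60.0
Ftool [ -0.2  -2.5 -24. ] Mtool [ 1.287 -0.477 -0.129] q [-0.532  0.016  1.892  0.464  0.893 -0.333]
turned [-0.0024 -0.0023  1.0428]
err [ 0.0001 -0.0008 -0.    ]
time_s: 11.2
ee_pos: [0.4979, -0.15, 0.2434]
eef_rot: [2.746, -0.355, 1.113]
force: [-11.9, -1.5, 16.2]
grip_width: 0.0314
grip_force: 60.0
Ftool [  0.2  -1.5 -21.6] Mtool [ 1.04  -0.443 -0.229] q [-0.532  0.016  1.892  0.464  0.893 -0.234]
turned [-0.0025 -0.0021  1.1418]
err [ 0.     -0.0008 -0.0001]
```

```bash
for i in 1; do python3 shift.py '[[0, 0, 0, 0, 0, 0.05], [0, 0, 0, 0, 0, 0]]' >/dev/null; python3 mom.py|head -2; python3 shift.py '[[0, 0, 0, 0, 0, 0.05], [0, 0, 0, 0, 0, 0]]' >/dev/null; python3 mom.py|head -2; done
```

```text
Ftool [  0.7  -2.2 -20.1] Mtool [ 0.864 -0.446 -0.148] q [-0.532  0.016  1.892  0.464  0.893 -0.184]
turned [-0.0025 -0.002   1.1918]
Ftool [ -0.3  -1.5 -18.9] Mtool [ 0.826 -0.403 -0.122] q [-0.532  0.016  1.893  0.464  0.893 -0.134]
turned [-0.0025 -0.0019  1.2418]
```

```bash
python3 shift.py '[[0, 0, 0, 0, 0, 0.05], [0, 0, 0, 0, 0, 0]]' >/dev/null; python3 mom.py|head -2; python3 shift.py '[[0, 0, 0, 0, 0, 0.05], [0, 0, 0, 0, 0, 0]]' >/dev/null; python3 mom.py; python3 shift.py '[[0, 0, 0, 0, 0, 0.05], [0, 0, 0, 0, 0, 0]]' >/dev/null; python3 mom.py
```

```text
Ftool [ -0.   -0.9 -16.7] Mtool [ 0.656 -0.42  -0.201] q [-0.532  0.016  1.893  0.464  0.893 -0.084]
turned [-0.0025 -0.0017  1.2919]
Ftool [ -0.2  -1.2 -17.2] Mtool [ 0.672 -0.364 -0.168] q [-0.532  0.017  1.893  0.464  0.893 -0.034]
turned [-0.0025 -0.0017  1.3418]
err [-0.0001 -0.0007 -0.0004]
Ftool [  1.1  -0.6 -16.4] Mtool [ 0.635 -0.483 -0.306] q [-0.532  0.017  1.893  0.464  0.893  0.016]
turned [-0.0025 -0.0016  1.3916]
err [-0.0002 -0.0007 -0.0004]
```

```bash
python3 shift.py '[[0, 0, 0, 0, 0, 0.04], [0, 0, 0, 0, 0, 0]]' >/dev/null; python3 mom.py|head -2; python3 shift.py '[[0, 0, 0, 0, 0, 0.04], [0, 0, 0, 0, 0, 0]]' >/dev/null; python3 mom.py|head -2; python3 shift.py '[[0, 0, 0, 0, 0, 0], [0, 0, 0, 0, 0, 0]]' >/dev/null; python3 mom.py
```

```text
Ftool [  0.9   1.  -16.5] Mtool [ 0.597 -0.472 -0.406] q [-0.532  0.017  1.893  0.464  0.893  0.055]
turned [-0.0026 -0.0016  1.4311]
Ftool [  0.4  -0.7 -15.8] Mtool [ 0.607 -0.446 -0.529] q [-0.532  0.017  1.893  0.464  0.893  0.095]
turned [-0.0026 -0.0016  1.4709]
Ftool [  0.6  -0.9 -17.1] Mtool [ 0.614 -0.477 -0.525] q [-0.532  0.017  1.893  0.464  0.893  0.094]
turned [-0.0026 -0.0016  1.4697]
err [-0.0002 -0.0006 -0.0004]
```

```bash
python3 shift.py '[[0, 0, -0.0005, 0, 0, -0.1], [0, 0, -0.0005, 0, 0, -0.1], [0, 0, 0, 0, 0, -0.05], [0, 0, 0, 0, 0, 0]]' >/dev/null; python3 mom.py; python3 shift.py '[[0, 0, -0.005, 0, 0, 0], [0, 0, -0.01, 0, 0, 0], [0, 0, -0.02, 0, 0, 0], [0, 0, -0.03, 0, 0, 0], [0, 0, -0.02, 0, 0, 0], [0, 0, 0, 0, 0, 0], [0, 0, 0, 0, 0, 0]]'; python3 mom.py; python3 - <<'E'
from tgt import *
D=lambda y:R.from_euler("xyz",[np.pi,0,y])
plan((.540,.2312,.285),D(2.04),14)
plan((.540,.2312,.285),D(1.4),14)
E
```

```text
Ftool [ 1.4  2.1 -5.6] Mtool [ 0.011 -0.061 -0.004] q [-0.532  0.016  1.893  0.464  0.894 -0.156]
turned [-1.3000e-03 -1.0000e-03  1.2203e+00]
err [ 0.0001 -0.0002 -0.0002]
time_s: 13.9
ee_pos: [0.4557, -0.1598, 0.3157]
eef_rot: [2.778, -0.385, 1.032]
force: [-0.0, -0.3, -1.9]
grip_width: 0.0312
grip_force: 60.0
Ftool [-0.1  0.5 -0.1] Mtool [ 0.342 -0.446 -0.064] q [-0.61  -0.124  1.853  0.437  1.09  -0.141]
turned [ 1.0000e-04 -8.0000e-04  1.2222e+00]
err [0.0006 0.0005 0.0842]
n 14 row [0.0291, 0.0022, 0.0082, 0.0374, -0.012, -0.0752] tot d [ 0.3397 -0.1805  0.1139] w [ 0.5229 -0.1675 -1.0535]
n 14 row [0.0276, -0.0063, 0.0066, 0.0304, -0.0222, -0.0306] tot d [ 0.3397 -0.1805  0.1139] w [ 0.4262 -0.3107 -0.4291]
```

```bash
python3 shift.py '[[0.0276, -0.0063, 0.0066, 0.0304, -0.0222, -0.0306], [0.0276, -0.0063, 0.0066, 0.0304, -0.0222, -0.0306], [0.0276, -0.0063, 0.0066, 0.0304, -0.0222, -0.0306], [0.0276, -0.0063, 0.0066, 0.0304, -0.0222, -0.0306], [0.0276, -0.0063, 0.0066, 0.0304, -0.0222, -0.0306], [0.0276, -0.0063, 0.0066, 0.0304, -0.0222, -0.0306], [0.0276, -0.0063, 0.0066, 0.0304, -0.0222, -0.0306], [0.0276, -0.0063, 0.0066, 0.0304, -0.0222, -0.0306], [0.0276, -0.0063, 0.0066, 0.0304, -0.0222, -0.0306], [0.0276, -0.0063, 0.0066, 0.0304, -0.0222, -0.0306]]'
python3 shift.py '[[0.0276, -0.0063, 0.0066, 0.0304, -0.0222, -0.0306], [0.0276, -0.0063, 0.0066, 0.0304, -0.0222, -0.0306], [0.0276, -0.0063, 0.0066, 0.0304, -0.0222, -0.0306], [0.0276, -0.0063, 0.0066, 0.0304, -0.0222, -0.0306], [0, 0, 0, 0, 0, 0], [0, 0, 0, 0, 0, 0], [0, 0, 0, 0, 0, 0]]'
python3 - <<'E'
from tgt import *
plan((.540,.2312,.285),R.from_euler("xyz",[np.pi,0,1.4]),1)
S=snap("side","pics/side5.png");T=snap("top","pics/top5.png")
o=ctrl.get_obs();p=np.array(o["ee_pos"]);Rt=R.from_euler("xyz",o["eef_rot"])
tip=p+Rt.apply([0,0,L]);print("tip px pred",proj(S,tip),proj(S,tip+[0,0,.078]))
g=cv2.cvtColor(S["pixels"],cv2.COLOR_BGR2GRAY);u,v=proj(S,tip).astype(int)
k=8;u0,v0=u-25,v-37
im=np.clip(cv2.resize(S["pixels"][v0:v0+75,u0:u0+50],(400,600),interpolation=cv2.INTER_CUBIC)*1.3,0,255).astype(np.uint8)
hole=np.array([.54,.2312,.08])
for q in(tip,tip+[0,0,.078],hole): cv2.circle(im,tuple(((proj(S,q)+.5-[u0,v0])*k).astype(int)),2,(0,255,0),-1)
u,v=proj(T,np.array([.545,-.13,.1])).astype(int)
im2=np.clip(cv2.resize(T["pixels"][v-37:v+38,u-25:u+25],(400,600),interpolation=cv2.INTER_CUBIC)*1.3,0,255).astype(np.uint8)
cv2.imwrite("pics/m5.png",np.hstack([im,im2]))
E
```

```text
time_s: 14.9
ee_pos: [0.5349, 0.1195, 0.3054]
eef_rot: [3.027, -0.094, 1.285]
force: [-0.6, -0.2, -2.4]
grip_width: 0.0311
grip_force: 60.0
time_s: 15.6
ee_pos: [0.5395, 0.2313, 0.2851]
eef_rot: [3.141, 0.001, 1.4]
force: [-0.1, -0.5, -1.2]
grip_width: 0.0316
grip_force: 60.0
n 1 row [-0.0, 0.0005, 0.0001, 0.0007, 0.0007, -0.0005] tot d [-0.      0.0005  0.0001] w [ 0.0007  0.0007 -0.0005]
tip px pred [280.83548667 291.81628001] [279.66136797 256.58036273]
```

View pics/m5.png

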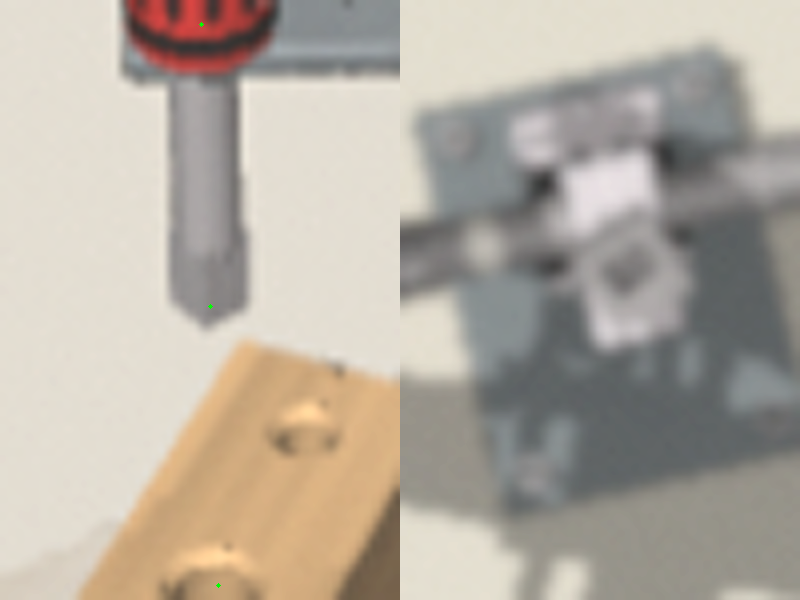

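The driver still hangs straight, with its tip at crop (207,315). The hole centre is at crop (216,587), right on the prediction, and the screw head has visibly turned. I'll lower the driver into the hole.

```bash
python3 shift.py '[[0, 0.0005, 0.03, 0.0007, 0.0007, 0], [0, 0, 0.03, 0, 0, 0], [0, 0, 0.015, 0, 0, 0], [0, 0, 0.01, 0, 0, 0], [0, 0, 0.015, 0, 0, 0], [0, 0, 0.02, 0, 0, 0], [0, 0, 0.02, 0, 0, 0], [0, 0, 0.015, 0, 0, 0], [0, 0, 0, 0, 0, 0], [0, 0, 0, 0, 0, 0]]'
python3 shift.py '[[0, 0, 0.0025, 0, 0, 0], [0, 0, 0.0015, 0, 0, 0], [0, 0, 0, 0, 0, 0]]'
python3 shift.py '[[0, 0, 0.0015, 0, 0, 0], [0, 0, 0, 0, 0, 0]]'
python3 shift.py '[[0, 0, 0.001, 0, 0, 0], [0, 0, 0, 0, 0, 0]]'
```

```text
time_s: 16.7
ee_pos: [0.5404, 0.2316, 0.1315]
eef_rot: [3.14, -0.001, 1.4]
force: [0.3, -0.5, -1.3]
grip_width: 0.0311
grip_force: 60.0
time_s: 17.0
ee_pos: [0.5401, 0.2317, 0.1269]
eef_rot: [3.141, -0.0, 1.4]
force: [-0.5, 0.3, -2.7]
grip_width: 0.0312
grip_force: 60.0
time_s: 17.2
ee_pos: [0.54, 0.2317, 0.1251]
eef_rot: [3.141, -0.0, 1.4]
force: [-0.2, 0.0, -2.1]
grip_width: 0.0315
grip_force: 60.0
time_s: 17.4
ee_pos: [0.5401, 0.2317, 0.1241]
eef_rot: [3.141, -0.0, 1.4]
force: [0.9, -0.3, -1.2]
grip_width: 0.0311
grip_force: 60.0
```

```bash
python3 shift.py '[[0, 0, 0.0015, 0, 0, 0], [0, 0, 0, 0, 0, 0]]'|sed -n '1,2p;4p'
python3 shift.py '[[0, 0, 0.001, 0, 0, 0], [0, 0, 0, 0, 0, 0]]'|sed -n '2p;4p'
python3 shift.py '[[0, 0, 0.001, 0, 0, 0], [0, 0, 0, 0, 0, 0]]'|sed -n '2p;4p'
python3 shift.py '[[0, 0, 0.0005, 0, 0, 0], [0, 0, 0, 0, 0, 0]]'|sed -n '2p;4p'
```

```text
time_s: 17.6
ee_pos: [0.54, 0.2316, 0.1225]
force: [0.2, 0.1, -1.4]
ee_pos: [0.5401, 0.2316, 0.1216]
force: [-0.1, 0.3, -2.9]
ee_pos: [0.5402, 0.2317, 0.1212]
force: [-1.6, -1.1, 4.0]
ee_pos: [0.5402, 0.2317, 0.1212]
force: [-4.1, -2.0, 9.3]
```

The handle's underside touches the block at the same height as at the start, so the driver didn't slip. I'll release it, rise, and go to the column's +y nut.

```bash
python3 shift.py '[[0, 0, -0.001, 0, 0, 0], [0, 0, 0, 0, 0, 0], [0, 0, 0, 0, 0, 0], [0, 0, 0, 0, 0, 0], [0, 0, 0, 0, 0, 0], [0, 0, 0, 0, 0, 0]]' 0.07
python3 shift.py '[[0, 0, -0.01, 0, 0, 0], [0, 0, -0.03, 0, 0, 0], [0, 0, -0.04, 0, 0, 0], [0, 0, -0.04, 0, 0, 0], [0, 0, 0, 0, 0, 0], [0, 0, 0, 0, 0, 0]]'
python3 - <<'E'
from tgt import *
N=np.r_[p+.005*cs+.077*np.array([-cs[1],cs[0]]),.098];print(N)
plan(N+[0,0,.133],R.from_euler("xyz",[np.pi,0,yaw+np.pi/2]))
T=dict(snap("top","pics/top6.png"));S=snap("side","pics/side6.png")
def cr(c,P,k):
    u,v=proj(c,P).astype(int);w,h=400//k//2,600//k//2;return cv2.resize(c["pixels"][v-h:v+h,u-w:u+w],(400,600),interpolation=cv2.INTER_CUBIC)
cv2.imwrite("pics/m6.png",np.clip(np.hstack([cr(S,(.54,.2312,.1),5),cr(T,(.55,-.13,.1),5)])*1.3,0,255).astype(np.uint8))
E
```

```text
time_s: 18.8
ee_pos: [0.5401, 0.2317, 0.1212]
eef_rot: [3.141, -0.0, 1.4]
force: [-0.1, -0.8, -0.1]
grip_width: 0.0697
grip_force: 0.0
time_s: 19.4
ee_pos: [0.5402, 0.2317, 0.2423]
eef_rot: [3.139, -0.001, 1.4]
force: [0.8, -0.3, -1.2]
grip_width: 0.0701
grip_force: 0.0
[ 0.56197761 -0.05443195  0.098     ]
n 7 row [-0.0412, 0.0029, 0.0016, 0.0003, -0.0001, -0.0588] tot d [-0.2783  0.0701  0.0111] w [ 0.0024 -0.0008 -0.4117]
```

View pics/m6.png

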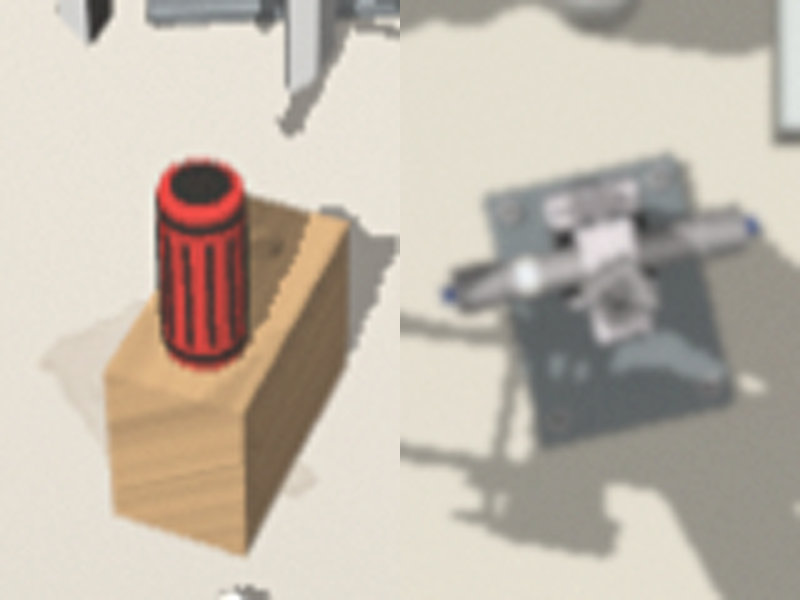

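The driver stands back in its hole at side crop (200,260), the screw head is turned, and the column's +y plug is at top crop (450,293). Next I'll grip that nut.

```bash
python3 shift.py '[[-0.0412, 0.0029, 0.0016, 0, 0, -0.0588], [-0.0412, 0.0029, 0.0016, 0, 0, -0.0588], [-0.0412, 0.0029, 0.0016, 0, 0, -0.0588], [-0.0412, 0.0029, 0.0016, 0, 0, -0.0588], [-0.0412, 0.0029, 0.0016, 0, 0, -0.0588], [-0.0412, 0.0029, 0.0016, 0, 0, -0.0588], [-0.0412, 0.0029, 0.0016, 0, 0, -0.0588], [0, 0, 0, 0, 0, 0], [0, 0, 0, 0, 0, 0], [0, 0, 0, 0, 0, 0]]'
python3 - <<'E'
from tgt import *
S=dict(np.load("pics/side6.npz"));T=dict(np.load("pics/top6.npz"))
for c,n in((S,"S"),(T,"T")):
    b=c["pixels"].astype(int);P=p+.005*cs+.1*np.array([-cs[1],cs[0]]);u,v=proj(c,np.r_[P,.095]).astype(int)
    m=np.zeros(b.shape[:2]);m[v-10:v+11,u-10:u+11]=1
    vv,uu=np.nonzero((b[...,0]-b[...,2]>35)&(m>0));print(n,(u,v),uu.mean(),vv.mean(),len(uu))
    if n=="S":a=(uu.mean(),vv.mean())
print("plug tri",tri(S,a,T,(uu.mean(),vv.mean())),"pred",P)
N=np.r_[p+.005*cs+.077*np.array([-cs[1],cs[0]]),.098]
plan(N,R.from_euler("xyz",[np.pi,0,yaw+np.pi/2]),4)
E
```

```text
time_s: 20.5
ee_pos: [0.5615, -0.0537, 0.2294]
eef_rot: [-3.141, -0.001, 1.812]
force: [0.7, -0.1, 0.1]
grip_width: 0.0703
grip_force: 0.0
S (np.int64(299), np.int64(240)) nan nan 0
T (np.int64(261), np.int64(226)) nan nan 0
 ** On entry to DLASCL parameter number  4 had an illegal value
 ** On entry to DLASCL parameter number  4 had an illegal value
 ** On entry to DLASCL parameter number  4 had an illegal value
 ** On entry to DLASCL parameter number  4 had an illegal value
 ** On entry to DLASCL parameter number  5 had an illegal value
 ** On entry to DLASCL parameter number  4 had an illegal value<stdin>:6: RuntimeWarning: Mean of empty slice.
  ret = ret.dtype.type(ret / rcount)
<stdin>:7: RuntimeWarning: Mean of empty slice.
<stdin>:8: RuntimeWarning: Mean of empty slice.
Traceback (most recent call last):
  File "h.py", line 16, in tri
    t=np.linalg.lstsq(np.c_[d1,-d2],o2-o1,rcond=None)[0]
      ~~~~~~~~~~~~~~~^^^^^^^^^^^^^^^^^^^^^^^^^^^^^^^^
numpy.linalg.LinAlgError: SVD did not converge in Linear Least Squares
```

```bash
python3 - <<'E'
from tgt import *
N=np.r_[p+.005*cs+.077*np.array([-cs[1],cs[0]]),.098]
plan(N,R.from_euler("xyz",[np.pi,0,yaw+np.pi/2]),4)
S=dict(np.load("pics/side6.npz"));T=dict(np.load("pics/top6.npz"))
for c,P in((T,(.55,-.13,.1)),):
    u,v=proj(c,P).astype(int);print("plug T px",u-40+450-400 if 0 else u-40+50/5,v-60+293/5,"pred",proj(T,(.5562,-.032,.0945)))
E
```

```text
n 4 row [-0.0002, 0.0001, 0.0329, -0.0001, -0.0002, 0.0] tot d [-0.0009  0.0003  0.1314] w [-0.0003 -0.0007  0.0001]
plug T px 262.0 226.6 pred [261.1786323  226.28859473]
```

Column is where expected. I'll descend and grip.

```bash
python3 shift.py '[[-0.0009, 0.0003, 0.033, 0, 0, 0], [0, 0, 0.033, 0, 0, 0], [0, 0, 0.033, 0, 0, 0], [0, 0, 0.022, 0, 0, 0], [0, 0, 0.0104, 0, 0, 0], [0, 0, 0, 0, 0, 0], [0, 0, 0, 0, 0, 0]]'; python3 st.py
python3 shift.py '[[0, 0, 0, 0, 0, 0], [0, 0, 0, 0, 0, 0], [0, 0, 0, 0, 0, 0], [0, 0, 0, 0, 0, 0], [0, 0, 0, 0, 0, 0], [0, 0, 0, 0, 0, 0], [0, 0, 0, 0, 0, 0]]' 0.0 25; python3 st.py
```

```text
time_s: 21.2
ee_pos: [0.5629, -0.055, 0.0997]
eef_rot: [3.14, 0.0, 1.812]
force: [0.1, -0.0, 0.2]
grip_width: 0.0698
grip_force: 0.0
{'time_s': 21.2, 'qpos': [-0.1623, 0.4683, 1.605, 0.0004, 1.0663, -0.404], 'ee_pos': [0.5629, -0.055, 0.0997], 'eef_rot': [3.1397, 0.0004, 1.8123], 'force': [0.1029, -0.0399, 0.1959], 'moment': [-0.069, 0.0656, 0.0577], 'grip_width': 0.0698, 'grip_force': 0.0}
time_s: 21.9
ee_pos: [0.5627, -0.0554, 0.0987]
eef_rot: [3.14, 0.0, 1.812]
force: [2.0, 0.4, -0.2]
grip_width: 0.0296
grip_force: 25.0
{'time_s': 21.9, 'qpos': [-0.1631, 0.4696, 1.6058, 0.0005, 1.065, -0.4043], 'ee_pos': [0.5627, -0.0554, 0.0987], 'eef_rot': [3.1403, 0.0, 1.8118], 'force': [1.9801, 0.3561, -0.2168], 'moment': [0.0674, -0.3671, 0.0172], 'grip_width': 0.0296, 'grip_force': 24.9983}
```

```bash
cat > f.py <<'E'
from h import *
o=ctrl.get_obs();Rt=R.from_euler("xyz",o["eef_rot"]);print("t",o["time_s"],"F",np.round(Rt.inv().apply(o["force"]),1),"s",np.round(np.dot(np.array(o["ee_pos"])-[.5627,-.0554,.0987],[-.2387,.9711,0])*1e3,2))
E
python3 shift.py '[[0, 0, 0, 0, 0, 0], [0, 0, 0, 0, 0, 0]]' - 40 >/dev/null; python3 f.py
python3 shift.py '[[0.0005, 0, 0, 0, 0, 0], [0.0005, 0, 0, 0, 0, 0], [0, 0, 0, 0, 0, 0]]' >/dev/null; python3 f.py
python3 shift.py '[[0.0005, 0, 0, 0, 0, 0], [0, 0, 0, 0, 0, 0]]'>/dev/null; python3 f.py
```

```text
t 22.1 F [0.6 3.2 0. ] s 0.0
t 22.4 F [-3.6  5.   0.4] s 0.82
t 22.6 F [-3.8  4.9  0.7] s 1.16
```

```bash
python3 shift.py '[[0.0005, 0, 0, 0, 0, 0], [0.0005, 0, 0, 0, 0, 0], [0, 0, 0, 0, 0, 0]]' >/dev/null; python3 f.py
python3 shift.py '[[0.0005, 0, 0, 0, 0, 0], [0, 0, 0, 0, 0, 0]]'>/dev/null; python3 f.py
```

```text
t 22.9 F [-7.9  3.4  1.6] s 1.83
t 23.1 F [-8.   5.   1.3] s 2.14
```

```bash
python3 shift.py '[[0.0005, 0, 0, 0, 0, 0], [0, 0, 0, 0, 0, 0]]'>/dev/null; python3 f.py
python3 shift.py '[[0, 0, 0, 0, 0, 0], [0, 0, 0, 0, 0, 0], [0, 0, 0, 0, 0, 0]]'>/dev/null; python3 f.py
```

```text
t 23.3 F [-9.3  3.7  2.2] s 2.49
t 23.6 F [-9.2  4.8  2.2] s 2.43
```

It holds at about 10 N with a 2.45 mm shift, which matches the rubber spring, so the column isn't slipping. I'll ease back, release and rise.

```bash
python3 shift.py '[[0, 0, 0, 0, 0, 0], [-0.001, 0, 0, 0, 0, 0], [-0.001, 0, 0, 0, 0, 0], [-0.001, 0, 0, 0, 0, 0], [0, 0, 0, 0, 0, 0], [0, 0, 0, 0, 0, 0]]' >/dev/null; python3 f.py
python3 shift.py '[[0, 0, 0, 0, 0, 0], [0, 0, 0, 0, 0, 0], [0, 0, 0, 0, 0, 0], [0, 0, 0, 0, 0, 0], [0, 0, 0, 0, 0, 0], [0, 0, 0, 0, 0, 0]]' 0.07
python3 shift.py '[[0, 0, -0.01, 0, 0, 0], [0, 0, -0.02, 0, 0, 0], [0, 0, -0.04, 0, 0, 0], [0, 0, -0.04, 0, 0, 0], [0, 0, -0.04, 0, 0, 0], [0, 0, 0, 0, 0, 0], [0, 0, 0, 0, 0, 0]]'
python3 shift.py '[[0.03, 0, 0, 0, 0, 0], [0.04, 0, 0, 0, 0, 0], [0.04, 0, 0, 0, 0, 0], [0, 0, 0, 0, 0, 0], [0, 0, 0, 0, 0, 0], [0, 0, 0, 0, 0, 0]]'
python3 - <<'E'
from h import *
T=snap("top","pics/top7.png");S=snap("side","pics/side7.png")
def cr(c,P,k):
    u,v=proj(c,P).astype(int);w,h=400//k//2,600//k//2;return cv2.resize(c["pixels"][v-h:v+h,u-w:u+w],(400,600),interpolation=cv2.INTER_CUBIC)
cv2.imwrite("pics/m7.png",np.clip(np.hstack([cr(S,(.54,.03,.1),2),cr(T,(.55,-.08,.1),4)])*1.3,0,255).astype(np.uint8))
E
```

```text
t 24.2 F [-2.3  4.4 -0.7] s 0.51
time_s: 24.8
ee_pos: [0.5622, -0.0549, 0.0985]
eef_rot: [3.141, -0.0, 1.812]
force: [0.2, -0.5, -0.0]
grip_width: 0.0697
grip_force: 0.0
time_s: 25.5
ee_pos: [0.5623, -0.055, 0.2496]
eef_rot: [3.139, 0.001, 1.812]
force: [-0.0, 1.4, -0.2]
grip_width: 0.0697
grip_force: 0.0
time_s: 26.1
ee_pos: [0.536, 0.0511, 0.2479]
eef_rot: [-3.141, -0.0, 1.811]
force: [0.1, -0.2, 0.5]
grip_width: 0.0699
grip_force: 0.0
```

View pics/m7.png

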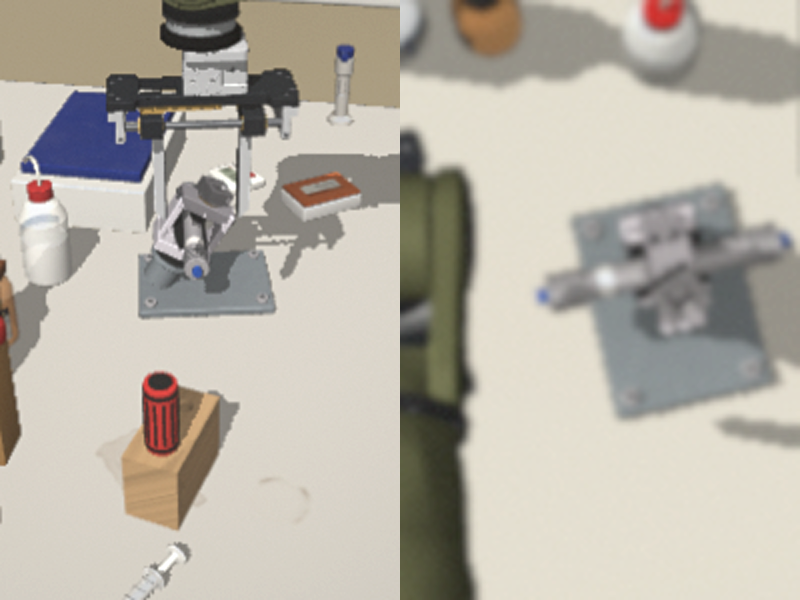

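The final view shows the driver in its block at (160,415), the column in the clamp at (195,255), the other things where they were, and the gripper clear. I'll hand in.

```bash
python3 -c "
from station import ctrl
print(ctrl.hand_in())"
```

```text
the job is handed in; nothing more can be done
None
```

I turned the clamp screw clockwise to its stop, stood the driver back in its hole, and tugged the column with about 10 N without it slipping; the job was handed in at about 26 s, and the hand-in returned no verdict.

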